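# Tablets into the double-lidded tin, then show the inner lid seated

## Robot

A 7-joint arm with a two-finger parallel gripper is mounted at the origin on the work surface. World frame = base frame: x ahead of the robot, y to its left, z up, the work surface at z = 0. Lengths are in m, angles in rad, forces in N, time in s.
With the tool pointing down it reaches from about 0.425 to 0.8 m from the base axis. Payload 8.3 kg.
Tool frame: the origin (TCP) lies between the finger pads; the fingertips stand 17 mm ahead of it and the grasp point (between the pads) lies 2 mm behind it (manip.tip_reach is the distance from the TCP to the fingertips, in m); z points along the fingers, y is the line along which they close (so a half turn about z gives the same grasp; the last joint's range is limited). The gripper opens to 85 mm and grips with 20 to 120 N. Pads are 22 mm wide; open, the fingers measure 114 mm over their backs; the gripper's body (76 mm by 85 mm) begins 54 mm behind the grasp point. The pads swing forward as they close: fully open they stand 13 mm farther back than shut.
Start: joints at [-1.368, 0.383, 0.016, 1.37, -0.006, 1.388, -0.046], TCP at [0.164, 0.603, 0.248] pointing down, gripper open.
Joint ranges: [-2.95, 2.95], [-0.25, 2.06], [-1.52, 1.56], [0.18, 2.33], [-1.44, 4.58], [0.02, 2.06], [-3.01, 3.01]. Speed limits (rad/s): [2.39, 2.39, 3.01, 3.01, 3.14, 3.14, 3.14].

## Interface

Orientations are given as a unit quaternion [x, y, z, w].
In Python, from cell import manip, eyes gives the robot as it stands (manip), with the cameras (eyes).
- The arm moves only by the shell command python3 jog.py 'ROWS' [OPENING] [FORCE]. ROWS is rows parted by semicolons, their numbers by spaces, 1 to 10 of them, each of 6 numbers: dx, dy, dz in m, then a rotation vector rx, ry, rz in rad; each row is the pose to reach, as a shift and turn from the pose commanded when the command began, along the tool's axes at that moment; what a row does not reach only later rows make up. A row lasts 1/12 s, in which the tool goes at most 0.0417 m and 0.125 rad, less where a joint would pass 70% of its speed; a pose out of reach is approached as far as the arm can. OPENING is the finger opening in m, set as the command begins (- or left out keeps the last). The fingers move at their own pace and stop on an object; FORCE is the grip in N (left out, the last holds). Time passes only in rows, so rows that do not move let the fingers close. It prints the time, the measured TCP pose, the force, the opening and the grip force at its end.
- manip.get_obs(): the state, without advancing time (a new reading comes with each control period).
- eyes.read_camera(name): name is "scene" or "side" or "wrist"; returns the picture (384x512x3 uint8, red, green, blue); there is no depth.
- eyes.camera_params(name): a dict with "K" (3x3 intrinsics, pixels), "pose" (4x4, takes a point from camera to world coordinates). Camera axes: x right, y down, z forward; pixel columns grow to the right and rows downward; lengths in m; the calibration is good to about 2 mm. The wrist camera is an equidistant fisheye: a pixel r from the principal point sees the ray r / f radians off the axis. A picture is of the moment at which its call begins: read the wrist's pose just before it. camera_params takes no time and is no camera call; for the wrist camera it gives the pose at the moment of the call.
- manip.finish_job(): hands the job in; it is judged then, once.
The state is a dict: "clock": time; "joint_pos": joint angles; "joint_vel": joint speeds; "tau": joint torques, N m; "ee_pos": TCP position; "tcp_rot": TCP orientation; "contact_force": force on the tool from outside, world axes, zero at the start; "moment": the same for the moment, N m; "width": finger opening in m; "grasp_force": force on a finger pad.
Only numpy, scipy, OpenCV 4.12 (cv2) and the standard library are available. Lean on these libraries where they do the work, as an engineer would, in place of code of your own. Each camera call takes 0.05 s, during which the arm holds its last target. There are 200 camera calls.

## Task

Drop the two loose washing tablets into the open tin, then set its two lids on it as one nested piece, the steel outer lid still on the white inner one, so that the inner lid is fully home in the mouth, and let go of the pair. Then take hold of the outer lid alone and lift it off without disturbing the inner lid, so that I can see it sits square: finish while still holding the outer lid level, about a hand's breadth above the inner lid. The lids must not come apart before they are on the tin; leave the tin standing where it is and the other things on the table alone.

Things in the scene. Friction and masses are not known exactly. Their poses are not given: they have to be found in the camera images.
- tin: open steel tin standing upright, loose, about 0.3 to 0.6 kg; it stands on one side, left or right, the lids on the other. Body 80 mm diameter up to 74 mm, sloping shoulder, neck 58 mm outside diameter from 82 mm up to the rim at 105 mm; inner floor at 3 mm. Origin: centre of the underside, z up its axis; round, so yaw has no meaning.
- tin_mouth (a point): centre of the tin's mouth in the plane of its rim, 105 mm above the tin's origin; the mouth is round, 53 mm inside diameter, 58 mm outside.
- inner_lid: inner lid, a white stopper, 0.05 to 0.1 kg, standing on its plug on the table with the outer lid nested on it. Plug 48 mm diameter (foot chamfered to 42) from 0 to 12 mm; flange 66 mm diameter from 12 to 22 mm; boss 46 mm diameter to 31 mm and pull knob 14 mm diameter to 39 mm, both hidden in the outer lid. Origin: centre of the plug's underside, z up; round.
- inner_flange (a point): centre of the inner lid's flange at mid height, 17 mm above its origin. The flange (66 mm diameter, 10 mm thick) stands out 5 mm all round beyond the outer lid: fingers coming down on both sides of the outer lid and gripping the flange lift both lids as one, the outer one riding on it.
- inner_seal (a point): centre of the underside of the inner lid's flange, 12 mm above its origin. Fully home, this face lies on the tin's rim (this point at tin_mouth) with the plug in the mouth, 2.5 mm play all round; the flange then overhangs the tin's neck by 4 mm all round.
- outer_lid: outer lid, a plain steel cap like an inverted beaker, 0.06 to 0.13 kg, 56 mm outside diameter, 38 mm high, straight sides, nearly flat top, no knob; hollow 51 mm diameter, 22.5 mm deep from below. Origin: centre of its open lower edge, z up; round. Nested, it lies 22 mm above the inner lid's origin, just resting on the flange around the boss, 2 mm play, not locked.
- outer_top (a point): centre of the outer lid's top, 38 mm above its lower edge. Gripped by its own side above the flange, the outer lid comes off alone.
- tablet_a: pressed washing tablet lying flat on the table between the tin's and the lids' places, 34 (x) by 24 (y) by 16 (z) mm, off-white, about 25 g, rigid. Origin: centre of the underside, z up. Spoon and padlock lie beside the tablets, 20 mm or more away.
- tablet_b: the second washing tablet, the same as the first; one lies nearer to the robot, the other 75 mm or more farther away, centre to centre.
- dish_liquid: bystander, to be left alone: white washing-up liquid bottle with red cap, 68 mm diameter, 220 mm tall, behind the tablets. Origin: centre of the underside
- powder_box: bystander, to be left alone: upright washing-powder carton, 55 by 150 by 200 mm (x, y, z), behind the tablets. Origin: centre of the underside
- mug: bystander, to be left alone: white mug, 80 mm diameter, 90 mm tall, handle to its +y, at the back left. Origin: centre of the underside
- padlock: bystander, to be left alone: padlock lying flat between the tablets and the left-hand place, 66 mm long (x) with its shackle, 36 mm wide, 18 mm high. Origin: centre of the underside
- horseshoe: bystander, to be left alone: old iron horseshoe lying flat, about 115 mm across, 9 mm high, at the back left. Origin: centre of the underside
- dish_brush: bystander, to be left alone: wooden dish brush lying along about y, 220 mm long, 42 mm wide, 20 mm high, at the back right. Origin: centre of the underside
- spoon: bystander, to be left alone: steel teaspoon lying along about x between the tablets and the right-hand place, 165 mm long, 36 mm wide at the bowl, 12 mm high. Origin: centre of the underside
- soap_dish: bystander, to be left alone: white soap dish with a bar of soap, 120 by 85 by 30 mm, at the far right (fixed hotplate, bread bin, dish rack and kettle, up to 0.2 m high, stand farther out, beyond 0.42 m to the sides or 0.75 m ahead). Origin: centre of the underside

How it is judged:
By the outcome, as a careful person would: the job done as asked, in the order asked, and still so for the second after the job is handed in, while the arm keeps its last pose, push and grip.
It also fails if it takes over 72 s, if anything falls off the work surface, if the arm or the gripper's body presses on something with over 40 N, if the wrist force passes 120 N, or if a joint passes its speed limit or range.

## Working session

There is one attempt and no reset: what is moved stays moved. The work goes in short steps, Python scripts to look and compute and a shell command to move; the robot and the scene stay as the last step left them, time stands still between calls to the robot, and variables do not carry over. Pictures are saved under pics/ and viewed, at most 10 in all, crops included, and the job is handed in when it is done.

```bash
ls; mkdir -p pics
cat > h.py <<'E'
import numpy as np, cv2
from cell import manip, eyes
from scipy.spatial.transform import Rotation as R
def save(n,f):
    im=eyes.read_camera(n); cv2.imwrite('pics/'+f,im[:,:,::-1]); return im
def ray(n,u,v,P=None):
    c=eyes.camera_params(n) if P is None else P
    K=np.array(c['K']);T=np.array(c['pose'])
    x=(u-K[0,2])/K[0,0];y=(v-K[1,2])/K[1,1]
    if n=='wrist':
        r=np.hypot(x,y);d=np.array([np.sin(r)*x/max(r,1e-9),np.sin(r)*y/max(r,1e-9),np.cos(r)])
    else: d=np.array([x,y,1.])
    return T[:3,3],T[:3,:3]@d
def at(n,u,v,z,P=None):
    o,d=ray(n,u,v,P);return o+d*(z-o[2])/d[2]
def proj(n,p,P=None):
    c=eyes.camera_params(n) if P is None else P
    K=np.array(c['K']);T=np.array(c['pose']);q=T[:3,:3].T@(np.array(p)-T[:3,3])
    if n=='wrist':
        s=np.hypot(q[0],q[1]);t=np.arctan2(s,q[2]);a=q[:2]/max(s,1e-9)*t
    else:a=q[:2]/q[2]
    return a*[K[0,0],K[1,1]]+K[:2,2]
def totool(w):
    o=manip.get_obs();return R.from_quat(o['tcp_rot']).inv().apply(w)
E
python3 - <<'E'
from h import *
a=save('scene','s0.png');b=save('side','d0.png');c=save('wrist','w0.png')
o=manip.get_obs();print(o['ee_pos'],R.from_quat(o['tcp_rot']).as_matrix().round(3),o['clock'],manip.tip_reach)
for n in('scene','side','wrist'):
    p=eyes.camera_params(n);print(n,np.array(p['K']).round(1).tolist(),np.array(p['pose']).round(3).tolist())
E
```

```text
cell.py
jog.py
pics
[0.16402849 0.60272716 0.24749815] [[-0.965  0.263 -0.   ]
 [ 0.263  0.965 -0.001]
 [ 0.    -0.002 -1.   ]] 0.15 0.017
scene [[388.2, 0.0, 253.6], [0.0, 388.2, 190.1], [0.0, 0.0, 1.0]] [[0.845, 0.308, -0.436, 1.063], [0.534, -0.474, 0.7, -0.788], [0.01, -0.825, -0.565, 0.692], [0.0, 0.0, 0.0, 1.0]]
side [[468.8, 0.0, 253.5], [0.0, 468.8, 190.2], [0.0, 0.0, 1.0]] [[-0.804, -0.453, 0.384, 0.09], [-0.594, 0.593, -0.544, 0.673], [0.019, -0.666, -0.746, 1.07], [0.0, 0.0, 0.0, 1.0]]
wrist [[297.3, 0.0, 253.3], [0.0, 297.3, 196.9], [0.0, 0.0, 1.0]] [[0.262, 0.915, 0.307, 0.085], [0.965, -0.248, -0.085, 0.625], [-0.002, 0.319, -0.948, 0.373], [0.0, 0.0, 0.0, 1.0]]
```

View pics/s0.png

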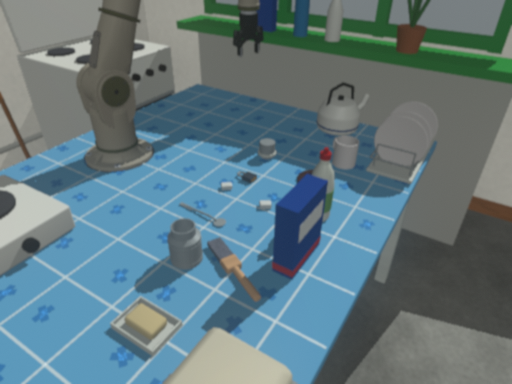

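View pics/d0.png

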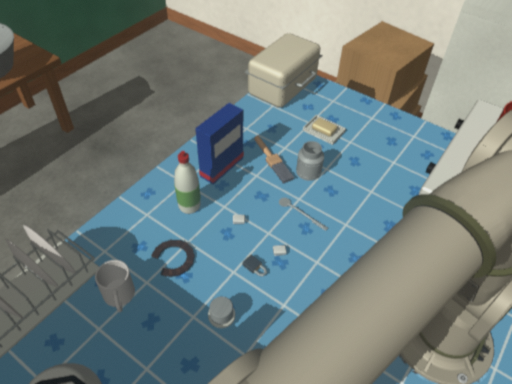

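The tin is at about (311,160) in the side view, on the right (-y). The lids are at (221,312), on the left. The tablets are at (239,218) and (280,250). I'll enlarge these.

Run:
```python
import cv2,numpy as np
s=cv2.imread('pics/s0.png');d=cv2.imread('pics/d0.png')
def c(im,u,v,w,h,k):
    x=cv2.resize(im[v:v+h,u:u+w],None,fx=k,fy=k,interpolation=cv2.INTER_CUBIC)
    for i in range(0,w,10):
        cv2.line(x,(i*k,0),(i*k,5 if i%50 else 10),(0,0,255),1)
    for i in range(0,h,10): cv2.line(x,(0,i*k),(5,i*k),(0,0,255),1)
    cv2.putText(x,f'{u},{v}',(8,18),0,.4,(0,0,255),1);return x
# each 50x60 @5 =>250x300
A=np.hstack([c(d,286,130,50,58,5),c(d,198,286,50,58,5),c(d,255,235,50,58,5)])
B=np.hstack([c(s,160,213,50,58,5),c(s,245,127,50,58,5),c(d,215,200,50,58,5)])
cv2.imwrite('pics/m0.png',np.vstack([A,B]))
```

```text
(no output)
```

View pics/m0.png

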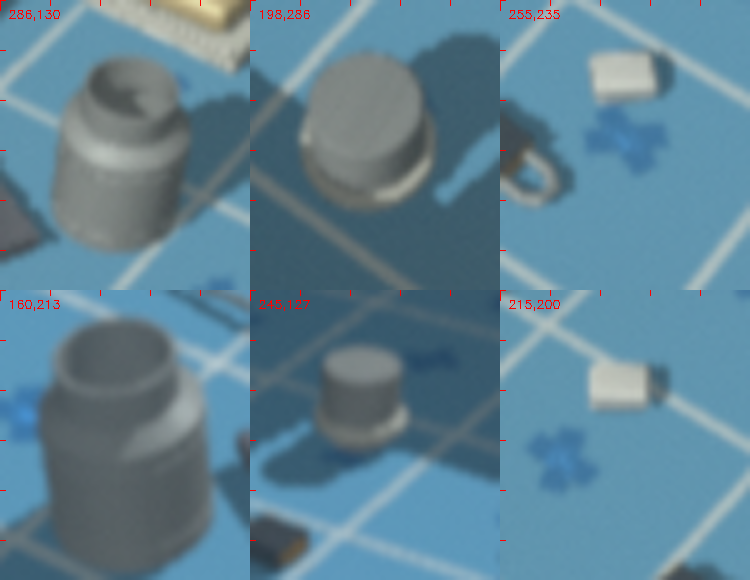

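Run:
```python
from h import *
g=lambda n,u0,v0,x,y,z:at(n,u0+x/5,v0+y/5,z)
print('tin',at('side',312.4,147.6,.105),at('scene',183,225.8,.105))
print('lid',at('side',220.8,307,.060),at('scene',267.6,142,.060))
for nm,cs in (('near',[(255,235,90,55),(255,235,152,52),(255,235,157,88),(255,235,98,92)]),('far',[(215,200,90,75),(215,200,145,74),(215,200,148,110),(215,200,90,111)])):
    p=np.array([g('side',*c,.016) for c in cs]);print(nm,p.round(4).tolist(),p.mean(0).round(4))
    e=np.diff(np.vstack([p,p[:1]]),axis=0);print(np.linalg.norm(e,axis=1),np.degrees(np.arctan2(e[:,1],e[:,0])))
```

```text
tin [ 0.54817373 -0.27645604  0.105     ] [ 0.54994816 -0.27637521  0.105     ]
lid [0.45198906 0.28080946 0.06      ] [0.45642327 0.27605956 0.06      ]
near [[0.4694, 0.0365, 0.016], [0.4435, 0.0144, 0.016], [0.4282, 0.0324, 0.016], [0.4521, 0.0538, 0.016]] [0.4483 0.0343 0.016 ]
[0.03404125 0.02359044 0.03208358 0.02436388] [-139.4456848   130.42266005   41.80169841  -44.9468795 ]
far [[0.6228, 0.0175, 0.016], [0.5981, -0.0022, 0.016], [0.5809, 0.0176, 0.016], [0.6067, 0.0381, 0.016]] [0.6021 0.0177 0.016 ]
[0.03161915 0.02622912 0.03291343 0.02614478] [-141.3433812   130.9512382    38.54441969  -51.87823038]
```

```bash
cat >> h.py <<'E'
def plan(*wps,start=None):
    """wps: (x,y,z,yaw_y_deg); prints shift & rotvec in the tool frame of the current pose, with row needs"""
    o=manip.get_obs();p0=np.array(o['ee_pos']);R0=R.from_quat(o['tcp_rot'])
    pp,pr=p0,R0
    for x,y,z,yw in wps:
        a=np.radians(yw);Y=[np.cos(a),np.sin(a),0];Z=[0,0,-1]
        Rt=R.from_matrix(np.array([np.cross(Y,Z),Y,Z]).T)
        d=R0.inv().apply(np.array([x,y,z])-p0);rv=(R0.inv()*Rt).as_rotvec()
        n=max(np.linalg.norm(np.array([x,y,z])-pp)/.0417,np.linalg.norm((pr.inv()*Rt).as_rotvec())/.125)
        print(np.concatenate([d,rv]).round(4),'rows %.1f'%n);pp=np.array([x,y,z]);pr=Rt
def st():
    o=manip.get_obs();m=R.from_quat(o['tcp_rot']).as_matrix()
    print('t%.2f'%o['clock'],np.round(o['ee_pos'],4),'yaw %.2f'%np.degrees(np.arctan2(m[1,1],m[0,1])),'z',m[:,2].round(3),'w%.4f'%o['width'],'g%.1f'%o['grasp_force'],'F',np.round(o['contact_force'],1))
E
python3 -c "
from h import *
plan((.41,.28,.22,74.8),(.448,.034,.13,40))"
```

```text
[-0.3221 -0.2468  0.0279 -0.0015 -0.     -0.0005] rows 9.8
[-4.234e-01 -4.740e-01  1.182e-01 -1.500e-03  4.000e-04  6.069e-01] rows 6.3
```

```bash
python3 jog.py '-0.322 -0.247 0.028 -0.0015 0 0; -0.322 -0.247 0.028 -0.0015 0 0; -0.322 -0.247 0.028 -0.0015 0 0; -0.322 -0.247 0.028 -0.0015 0 0; -0.322 -0.247 0.028 -0.0015 0 0; -0.322 -0.247 0.028 -0.0015 0 0; -0.322 -0.247 0.028 -0.0015 0 0; -0.322 -0.247 0.028 -0.0015 0 0; -0.322 -0.247 0.028 -0.0015 0 0; -0.322 -0.247 0.028 -0.0015 0 0' 0.06 30
python3 -c "
from h import *
st()
P=eyes.camera_params('wrist');im=save('wrist','w1.png')
print(proj('wrist',[.454,.279,.06],P),proj('wrist',[.448,.034,.016],P))
np.save('w1.npy',P,allow_pickle=True)
plan((.448,.034,.13,40))"
```

```text
clock: 0.98
ee_pos: [0.4117, 0.2766, 0.2201]
tcp_rot: [0.134, 0.991, 0.0, 0.0]
contact_force: [1.2, 0.9, 0.1]
width: 0.0601
grasp_force: 0.0
t0.98 [0.4117 0.2766 0.2201] yaw 74.61 z [ 0.001  0.001 -1.   ] w0.0601 g0.0 F [1.2 0.9 0.1]
[265.94455584 220.79794819] [ 92.37317523 244.85323507]
[-9.570e-02 -2.191e-01  9.030e-02 -2.000e-04  2.500e-03  5.965e-01] rows 6.1
```

View pics/w1.png

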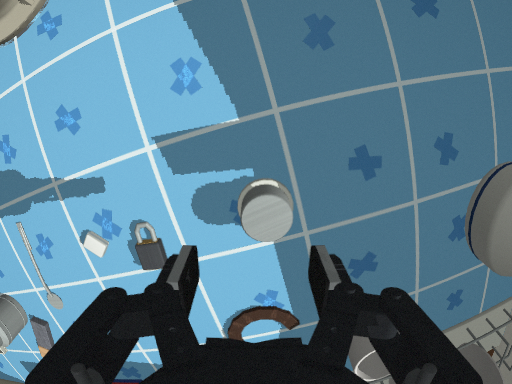

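Lid top centre is at about (267,214), the near tablet at (96,243), with the padlock and spoon well clear of it. On to the near tablet.

```bash
python3 jog.py '-0.096 -0.219 0.09 0 0 0.6; -0.096 -0.219 0.09 0 0 0.6; -0.096 -0.219 0.09 0 0 0.6; -0.096 -0.219 0.09 0 0 0.6; -0.096 -0.219 0.09 0 0 0.6; -0.096 -0.219 0.09 0 0 0.6; -0.096 -0.219 0.09 0 0 0.6; -0.096 -0.219 0.09 0 0 0.6' 0.06 30 >/dev/null
python3 -c "
from h import *
P=np.load('w1.npy',allow_pickle=True).item();print('lid',at('wrist',267,214,.06,P),'tab',at('wrist',96,243,.01,P))
st()
P=eyes.camera_params('wrist');im=save('wrist','w2.png')
print(proj('wrist',[.448,.034,.016],P))
c=im[120:300,140:380,::-1];cv2.imwrite('pics/w2c.png',cv2.resize(c,None,fx=3,fy=3,interpolation=cv2.INTER_CUBIC))
np.save('w2.npy',P,allow_pickle=True)"
```

```text
lid [0.44687725 0.28196772 0.06      ] tab [0.44872787 0.03691478 0.01      ]
t1.70 [0.4445 0.041  0.1291] yaw 40.09 z [-0.002  0.    -1.   ] w0.0601 g0.0 F [ 0.1  0.6 -0.4]
[251.29256052 207.85638693]
```

View pics/w2c.png

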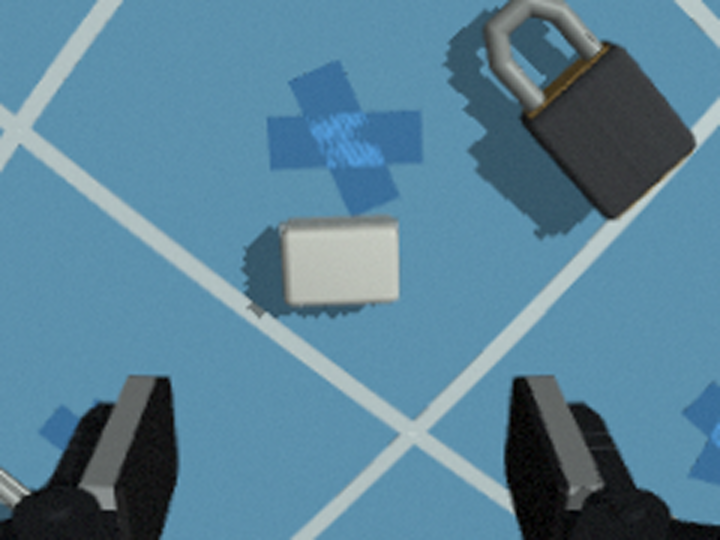

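The tablet's top is centred at (254,207) full-image, square with the fingers. The padlock is about 30 mm away at the side. Computing the descent.

```bash
python3 -c "
from h import *
P=np.load('w2.npy',allow_pickle=True).item();p=at('wrist',254,207,.016,P);print(p);st()
plan((p[0],p[1],.05,40),(p[0],p[1],.022,40))"
```

```text
[0.44926781 0.03609387 0.016     ]
t1.75 [0.4448 0.0433 0.1297] yaw 40.28 z [-0.001  0.001 -1.   ] w0.0600 g0.0 F [-0.   0.9 -0.9]
[-0.0085 -0.0013  0.0797  0.0003 -0.0014  0.0049] rows 1.9
[-0.0085 -0.0013  0.1077  0.0003 -0.0014  0.0049] rows 0.7
```

```bash
python3 jog.py '-0.003 0 0.06 0 0 0; -0.003 0 0.06 0 0 0; -0.003 0 0.06 0 0 0;-0.003 0 0.06 0 0 0' 0.06 30 >/dev/null
python3 -c "
from h import *
st()
P=eyes.camera_params('wrist');print(proj('wrist',[.4493,.0361,.016],P))
plan((.4493,.0361,.021,40))"
```

```text
t2.08 [0.4466 0.0431 0.0699] yaw 40.54 z [-0.001  0.001 -1.   ] w0.0598 g0.0 F [ 0.3 -0.   0.9]
[249.48224284 238.14282645]
[-0.0072 -0.0025  0.0489 -0.0005 -0.0017  0.0095] rows 1.2
```

```bash
python3 jog.py '-0.007 -0.0025 0.02 0 0 0.009; -0.007 -0.0025 0.04 0 0 0.009; -0.007 -0.0025 0.049 0 0 0.009; -0.007 -0.0025 0.049 0 0 0.009' >/dev/null; python3 -c "
from h import *
st()"
python3 jog.py '0 0 0 0 0 0;0 0 0 0 0 0;0 0 0 0 0 0;0 0 0 0 0 0;0 0 0 0 0 0;0 0 0 0 0 0' 0.02 30 >/dev/null; python3 -c "
from h import *
st();save('wrist','w3.png')"
```

```text
t2.42 [0.4493 0.0356 0.0207] yaw 39.97 z [-0.001  0.001 -1.   ] w0.0599 g0.0 F [-1.   0.  -0.1]
t2.92 [0.4508 0.0353 0.0225] yaw 39.90 z [ 0.003  0.003 -1.   ] w0.0332 g30.2 F [-0.5  0.1  7.5]
```

```bash
python3 -c "
from h import *
plan((.4508,.0353,.10,40),(.549,-.2764,.165,40))"
```

```text
[ 0.0001  0.0003 -0.0775  0.0037 -0.0003 -0.0017] rows 1.9
[-3.020e-01 -1.240e-01 -1.431e-01  3.700e-03 -3.000e-04 -1.700e-03] rows 8.0
```

```bash
python3 jog.py '0 0 -0.04 0 0 0; 0 0 -0.08 0 0 0; -0.302 -0.124 -0.143 0 0 0; -0.302 -0.124 -0.143 0 0 0; -0.302 -0.124 -0.143 0 0 0; -0.302 -0.124 -0.143 0 0 0; -0.302 -0.124 -0.143 0 0 0; -0.302 -0.124 -0.143 0 0 0; -0.302 -0.124 -0.143 0 0 0; -0.302 -0.124 -0.143 0 0 0'>/dev/null
python3 jog.py '0 0 0 0 0 0; 0 0 0 0 0 0;0 0 0 0 0 0' >/dev/null
python3 -c "
from h import *
st();P=eyes.camera_params('wrist');im=save('wrist','w4.png')
print(proj('wrist',[.549,-.2764,.105],P));np.save('w4.npy',P,allow_pickle=True)
plan((.549,-.2764,.165,40))"
```

```text
t4.05 [ 0.5481 -0.2765  0.1638] yaw 39.86 z [ 0.     0.002 -1.   ] w0.0331 g30.4 F [-0.3 -0.3 -1.7]
[254.20522899 226.23649477]
[-0.0012 -0.0001 -0.0014  0.0019 -0.0017 -0.0008] rows 0.0
```

View pics/w4.png

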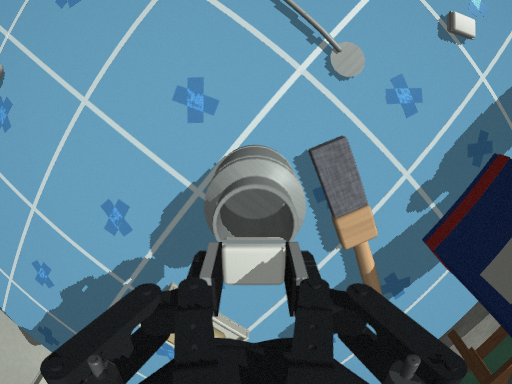

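The tin rim spans about 211–299 in x, top edge near y=179. I'll check that against the projected rim.

```bash
python3 -c "
from h import *
P=np.load('w4.npy',allow_pickle=True).item()
for r in (.029,.0265):
  q=np.array([proj('wrist',[.549+r*np.cos(a),-.2764+r*np.sin(a),.105],P) for a in np.linspace(0,6.28,90)]);print(q.min(0),q.max(0))"
python3 jog.py '-0.001 0 0.015 0 0 0; -0.001 0 0.031 0 0 0;-0.001 0 0.031 0 0 0;-0.001 0 0.031 0 0 0'>/dev/null
python3 -c "
from h import *
st()"
```

```text
[211.62802151 185.08764425] [296.73294735 262.84843555]
[215.26189854 188.79515124] [293.09825794 259.87998386]
t4.43 [ 0.5487 -0.2753  0.1321] yaw 40.02 z [-0.001  0.003 -1.   ] w0.0329 g30.4 F [ 0.4  0.3 -0.2]
```

```bash
python3 jog.py '0 0 0 0 0 0; 0 0 0 0 0 0; 0 0 0 0 0 0; 0 0 0 0 0 0; 0 0 -0.02 0 0 0; 0 0 -0.05 0 0 0' 0.06 30 >/dev/null
python3 -c "
from h import *
P=np.load('w4.npy',allow_pickle=True).item();print(at('wrist',255,222,.105,P))
st();P=eyes.camera_params('wrist');save('wrist','w5.png');np.save('w5.npy',P,allow_pickle=True)
plan((.603,.0177,.13,40))"
```

```text
[ 0.54739962 -0.27365604  0.105     ]
t4.93 [ 0.5473 -0.2765  0.1804] yaw 39.88 z [-0.005  0.003 -1.   ] w0.0599 g0.0 F [-0.   1.2  0.9]
[ 0.194   0.2304  0.059   0.0036  0.0041 -0.0025] rows 7.4
```

View pics/w5.png

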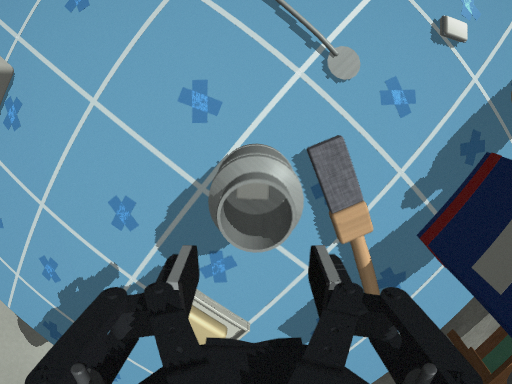

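The first tablet is in the tin (seen through the mouth). The rim is now fully visible, x 215–302, y 175–252, centre (258,213.5). Next, the far tablet.

```bash
python3 jog.py '0.194 0.23 0 0 0 0; 0.194 0.23 0 0 0 0; 0.194 0.23 0 0 0 0; 0.194 0.23 0 0 0 0; 0.194 0.23 0 0 0 0; 0.194 0.23 0.059 0 0 0; 0.194 0.23 0.059 0 0 0; 0.194 0.23 0.059 0 0 0; 0.194 0.23 0.059 0 0 0; 0.194 0.23 0.059 0 0 0' >/dev/null
python3 jog.py '0 0 0 0 0 0; 0 0 0 0 0 0'>/dev/null
python3 -c "
from h import *
P=np.load('w5.npy',allow_pickle=True).item();print('tin',at('wrist',258.3,213.5,.105,P))
print('bottle',at('side',189,207,0),'box',at('side',206,170,0),at('side',241,155,0))
st();P=eyes.camera_params('wrist');im=save('wrist','w6.png');np.save('w6.npy',P,allow_pickle=True)
q=proj('wrist',[.602,.0177,.016],P);print(q)
m=(im.min(2)>150).astype(np.uint8);n,l,s,c=cv2.connectedComponentsWithStats(m)
for i in range(1,n):
  if s[i,4]>150: print(s[i],c[i])
print('mouth spread',(cv2.cvtColor(im,cv2.COLOR_RGB2GRAY)>0).sum())
plan((.602,.0177,.13,40))"
```

```text
tin [ 0.54840372 -0.27229151  0.105     ]
bottle [0.75287564 0.06250381 0.        ] box [ 0.81180144 -0.08430866  0.        ] [ 0.76541311 -0.20625824  0.        ]
t5.98 [0.6014 0.0168 0.125 ] yaw 39.73 z [ 0.002  0.001 -1.   ] w0.0603 g0.0 F [-0.1 -0.5  0.6]
[254.15161397 200.45560218]
[   0    0  403  240 5265] [174.34890788  94.70750237]
[428  61  32  45 273] [443.66666667  83.97802198]
[ 195  127  317  217 3001] [362.13495501 222.7140953 ]
[  0 181 104 102 672] [ 60.29464286 238.31994048]
[237 188  39  28 963] [255.4184839  201.54517134]
[ 470  286   36   87 1045] [490.96746411 336.16267943]
mouth spread 196591
[ 0.0003  0.001  -0.0049  0.0023  0.0006 -0.0049] rows 0.1
```

```bash
python3 -c "
from h import *
P=np.load('w6.npy',allow_pickle=True).item();p=at('wrist',255.4,201,.016,P);print(p)
im=cv2.imread('pics/w6.png');m=(im.min(2)>150).astype(np.uint8);n,l=cv2.connectedComponents(m)
k=l[201,255];print(cv2.minAreaRect(np.argwhere(l==k)[:,::-1].astype(np.float32)))
plan((p[0],p[1],.0225,40))"
```

```text
[0.60311087 0.01799627 0.016     ]
((255.22352600097656, 201.5941162109375), (38.1181640625, 26.0001163482666), 4.39870548248291)
[-0.0002  0.0018  0.1026  0.0023  0.0006 -0.0049] rows 2.5
```

```bash
python3 jog.py '0 0.0015 0.04 0 0 0; 0 0.0015 0.08 0 0 0; 0 0.0015 0.102 0 0 0; 0 0.0015 0.102 0 0 0'>/dev/null; python3 -c "
from h import *
st()"
python3 jog.py '0 0 0 0 0 0;0 0 0 0 0 0;0 0 0 0 0 0;0 0 0 0 0 0;0 0 0 0 0 0;0 0 0 0 0 0' 0.02 30 >/dev/null; python3 -c "
from h import *
st();o=manip.get_obs()['ee_pos'];plan((.6025,.018,.10,40),(.5484,-.2733,.17,40))"
```

```text
t6.37 [0.5986 0.0187 0.0174] yaw 39.78 z [-0.007  0.    -1.   ] w0.0601 g0.0 F [-1.3  0.3  0.1]
t6.87 [0.6039 0.0195 0.0246] yaw 39.85 z [ 0.005  0.002 -1.   ] w0.0328 g30.5 F [-0.9 -1.3  7. ]
[-0.0003 -0.0017 -0.0754  0.0047  0.0018 -0.0025] rows 1.8
[-0.1894 -0.2296 -0.1462  0.0047  0.0018 -0.0025] rows 7.3
```

```bash
python3 jog.py '0 0 -0.04 0 0 0; 0 0 -0.08 0 0 0; -0.189 -0.230 -0.146 0 0 0; -0.189 -0.230 -0.146 0 0 0; -0.189 -0.230 -0.146 0 0 0; -0.189 -0.230 -0.146 0 0 0; -0.189 -0.230 -0.146 0 0 0; -0.189 -0.230 -0.146 0 0 0; -0.189 -0.230 -0.146 0 0 0;-0.189 -0.230 -0.146 0 0 0'>/dev/null
python3 jog.py '0 0 0 0 0 0; 0 0 0 0 0 0;0 0 0 0 0 0' >/dev/null
python3 -c "
from h import *
st();plan((.5486,-.2745,.134,40))"
```

```text
t7.95 [ 0.5474 -0.2713  0.1677] yaw 39.96 z [ 0.001  0.002 -1.   ] w0.0334 g30.1 F [0.8 1.5 0.4]
[-0.0033 -0.0012  0.0337  0.0024 -0.0012 -0.0006] rows 0.8
```

```bash
python3 jog.py '-0.003 -0.001 0.02 0 0 0; -0.003 -0.001 0.033 0 0 0;-0.003 -0.001 0.033 0 0 0;-0.003 -0.001 0.033 0 0 0'>/dev/null
python3 jog.py '0 0 0 0 0 0; 0 0 0 0 0 0; 0 0 0 0 0 0; 0 0 0 0 0 0; 0 0 0 0 0 0; 0 0 -0.03 0 0 0; 0 0 -0.06 0 0 0; 0 0 -0.09 0 0 0; 0 0 -0.09 0 0 0; 0 0 -0.09 0 0 0' 0.085 30 >/dev/null
python3 -c "
from h import *
st();P=eyes.camera_params('wrist');save('wrist','w7.png');np.save('w7.npy',P,allow_pickle=True)
print(proj('wrist',[.5486,-.2745,.105],P))
im=cv2.imread('pics/w7.png');u,v=proj('wrist',[.5486,-.2745,.105],P).astype(int)
print(u,v);cv2.imwrite('pics/w7c.png',cv2.resize(im[v-60:v+60,u-70:u+70],None,fx=5,fy=5,interpolation=cv2.INTER_CUBIC))
plan((.447,.281,.22,40))"
```

```text
t9.12 [ 0.5487 -0.2766  0.2268] yaw 39.86 z [ 0.004 -0.    -1.   ] w0.0853 g0.0 F [ 0.3 -0.  -0.4]
[254.19030134 193.82796121]
254 193
[ 4.922e-01  2.795e-01  5.500e-03  2.000e-03  1.000e-04 -2.100e-03] rows 13.6
```

View pics/w7c.png

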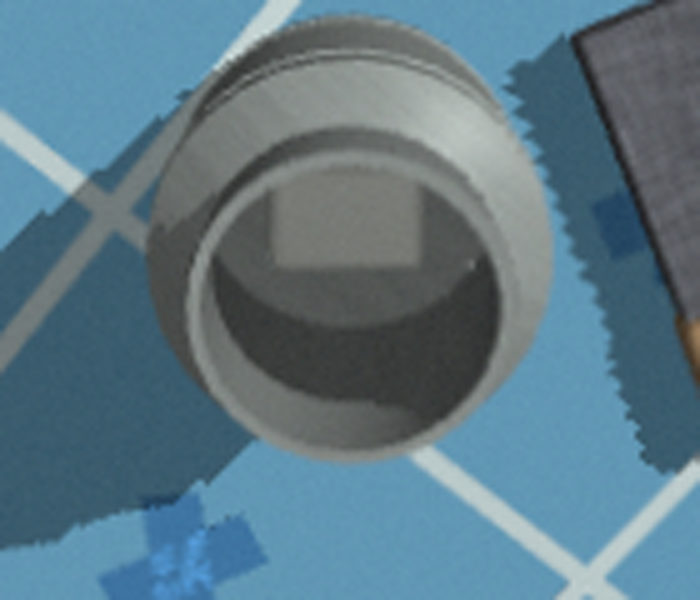

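Rim outer circle: x 187–516, y 150–464 in the crop, centred where predicted to within 0.3 px, so the tin is at (0.5486,-0.2745). A tablet lies inside. Next I move over the lids with the same relative view.

```bash
python3 jog.py '0.485 0.283 0.04 0 0 0; 0.485 0.283 0.04 0 0 0; 0.485 0.283 0.04 0 0 0; 0.485 0.283 0.04 0 0 0; 0.485 0.283 0.04 0 0 0; 0.485 0.283 0.04 0 0 0; 0.485 0.283 0.04 0 0 0; 0.485 0.283 0.04 0 0 0; 0.485 0.283 0.04 0 0 0; 0.485 0.283 0.04 0 0 0'>/dev/null
python3 -c "
from h import *
st();plan((.451,.279,.182,40))"
```

```text
t10.00 [0.4768 0.1359 0.1942] yaw 39.90 z [-0.001  0.001 -1.   ] w0.0848 g0.0 F [ 1.6 -0.3  0.7]
[ 0.1263  0.0721  0.0123 -0.0006 -0.0016 -0.0018] rows 3.5
```

```bash
python3 jog.py '0.12 0.068 0.012 0 0 0; 0.12 0.068 0.012 0 0 0; 0.12 0.068 0.012 0 0 0; 0.12 0.068 0.012 0 0 0;0.12 0.068 0.012 0 0 0;0.12 0.068 0.012 0 0 0;0.12 0.068 0.012 0 0 0'>/dev/null
python3 -c "
from h import *
st();P=eyes.camera_params('wrist');im=save('wrist','w8.png')[:,:,::-1];np.save('w8.npy',P,allow_pickle=True)
u,v=proj('wrist',[.451,.279,.06],P);print(u,v);u,v=int(u),int(v)
c=im[v-60:v+60,u-70:u+70];cv2.imwrite('pics/w8c.png',cv2.convertScaleAbs(cv2.resize(c,None,fx=5,fy=5,interpolation=cv2.INTER_CUBIC),alpha=1.3))
print(manip.tip_reach);save('scene','s8.png')"
```

```text
t10.58 [0.4537 0.2682 0.1828] yaw 39.80 z [-0.001 -0.    -1.   ] w0.0852 g0.0 F [-0.  -0.6 -0.4]
258.87416935948585 184.70956545943133
0.017
```

View pics/w8c.png

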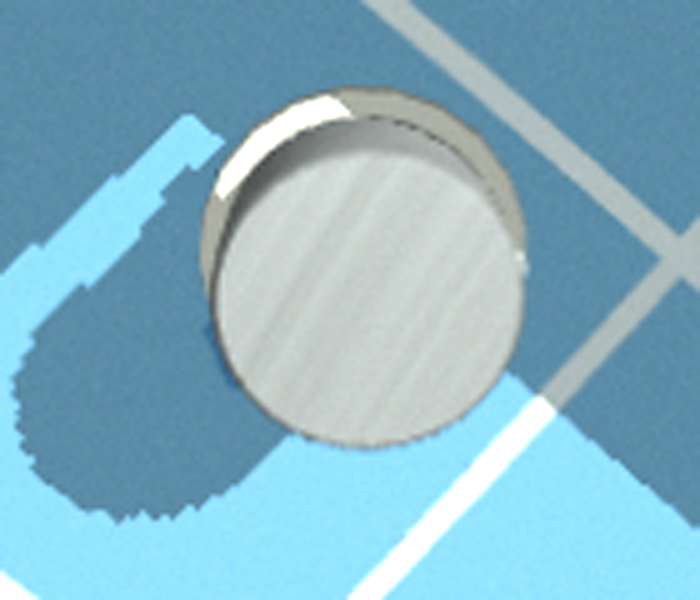

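Lid top disc: x 214–524, y 150–448 in the crop, centre (261.4,183.4) full-image. The flange shows evenly around it.

```bash
python3 -c "
from h import *
P=np.load('w8.npy',allow_pickle=True).item();p=at('wrist',261.4,183.4,.06,P);print(p);r=.028
q=np.array([proj('wrist',[p[0]+r*np.cos(a),p[1]+r*np.sin(a),.06],P) for a in np.linspace(0,6.28,90)])-[188-.5,124-.5];print(q.min(0)*5,q.max(0)*5)
st();plan((p[0],p[1],.10,40),(p[0],p[1],.0235,40))"
```

```text
[0.45191925 0.28131114 0.06      ]
[208.38964919 140.32921478] [529.69885448 449.46426188]
t10.68 [0.4542 0.2679 0.1834] yaw 39.72 z [ 0.     0.001 -1.   ] w0.0846 g0.0 F [ 0.4 -0.9  0.5]
[ 0.0118  0.0068  0.0834  0.0005 -0.0005 -0.0049] rows 2.0
[ 0.0117  0.0067  0.1599  0.0005 -0.0005 -0.0049] rows 1.8
```

```bash
python3 jog.py '0.0114 0.0068 0.04 0 0 -0.005; 0.0114 0.0068 0.08 0 0 -0.005; 0.0114 0.0068 0.08 0 0 -0.005; 0.0114 0.0068 0.08 0 0 -0.005;0.0114 0.0068 0.08 0 0 -0.005'>/dev/null
python3 -c "
from h import *
P=np.load('w7.npy',allow_pickle=True).item()
from scipy.optimize import fsolve
def bb(x,r=.029):
  q=np.array([proj('wrist',[x[0]+r*np.cos(a),x[1]+r*np.sin(a),.105],P) for a in np.linspace(0,6.28,180)]);return (q.min(0)+q.max(0))/2
print('tin',fsolve(lambda x:bb(x)-[253.9,194.0],[.5486,-.2745]))
st();plan((.4522,.2810,.0235,40))"
```

```text
tin [ 0.54916604 -0.27554726]
t11.10 [0.4529 0.2822 0.1055] yaw 40.05 z [ 0.002  0.002 -1.   ] w0.0849 g0.0 F [ 0.2 -0.1  0.9]
[-0.0005 -0.0015  0.082   0.0026 -0.0003  0.0009] rows 2.0
```

```bash
python3 jog.py '0 -0.001 0.025 0 0 0; 0 -0.001 0.05 0 0 0; 0 -0.001 0.07 0 0 0; 0 -0.001 0.081 0 0 0; 0 -0.001 0.081 0 0 0; 0 -0.001 0.081 0 0 0'>/dev/null
python3 -c "
from h import *
st()"
```

```text
t11.60 [0.452  0.2827 0.0243] yaw 40.13 z [ 0.002  0.002 -1.   ] w0.0849 g0.0 F [-0.1  0.2  0.3]
```

```bash
python3 jog.py '0 0 0 0 0 0;0 0 0 0 0 0;0 0 0 0 0 0;0 0 0 0 0 0;0 0 0 0 0 0;0 0 0 0 0 0' 0.055 50 >/dev/null; python3 -c "
from h import *
st()"; python3 jog.py '0 0 -0.004 0 0 0; 0 0 -0.01 0 0 0; 0 0 -0.016 0 0 0; 0 0 -0.02 0 0 0; 0 0 -0.02 0 0 0; 0 0 -0.02 0 0 0'>/dev/null
python3 -c "
from h import *
st();save('wrist','w9.png');P=eyes.camera_params('wrist');np.save('w9.npy',P,allow_pickle=True)
im=cv2.imread('pics/w9.png');u,v=proj('wrist',[.452,.281,.08],P).astype(int);print(u,v)
d=save('side','d9.png')[:,:,::-1]
a=cv2.resize(im[v-75:v+75,u-100:u+100],(800,600));
b=cv2.resize(d[270:345,170:270],(800,600));cv2.imwrite('pics/c9.png',cv2.convertScaleAbs(cv2.resize(np.hstack([a,b]),(800,300)),alpha=1.5,beta=15))"
```

```text
t12.10 [0.4522 0.2832 0.0251] yaw 40.16 z [ 0.003  0.004 -1.   ] w0.0639 g52.2 F [-2.2 -1.6 10.3]
t12.60 [0.4511 0.2826 0.0431] yaw 40.17 z [ 0.001  0.002 -1.   ] w0.0631 g55.0 F [ 0.8 -0.7 -2.1]
253 327
```

View pics/c9.png

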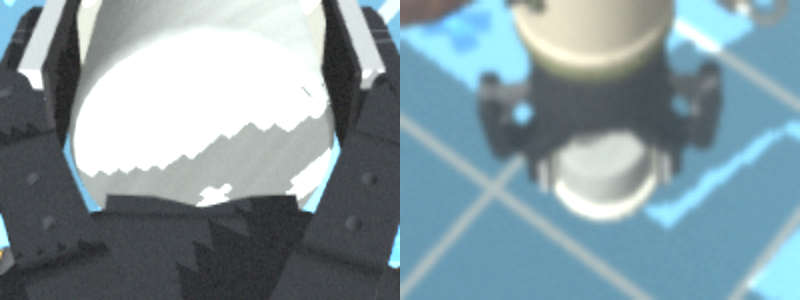

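The pair is held and lifted together: the white flange is between the fingers with the outer lid on top, and it looks level. I'll lift, then carry gently.

```bash
python3 jog.py '0 0 -0.01 0 0 0; 0 0 -0.03 0 0 0; 0 0 -0.055 0 0 0; 0 0 -0.08 0 0 0; 0 0 -0.105 0 0 0; 0 0 -0.13 0 0 0; 0 0 -0.145 0 0 0; 0 0 -0.15 0 0 0; 0 0 -0.15 0 0 0'>/dev/null
python3 -c "
from h import *
st();plan((.5481,-.2742,.20,40))"
```

```text
t13.45 [0.4514 0.2825 0.1942] yaw 40.16 z [ 0.002  0.003 -1.   ] w0.0636 g55.2 F [-0.2  0.  -0.7]
[-0.4878 -0.2851 -0.0073  0.0038 -0.0009  0.0028] rows 13.6
```

```bash
python3 jog.py '-0.008 -0.005 0 0 0 0; -0.03 -0.0175 0 0 0 0; -0.055 -0.032 0 0 0 0; -0.08 -0.047 0 0 0 0; -0.105 -0.061 0 0 0 0; -0.13 -0.076 0 0 0 0; -0.155 -0.09 0 0 0 0; -0.18 -0.105 0 0 0 0; -0.205 -0.12 0 0 0 0; -0.23 -0.134 0 0 0 0'>/dev/null
python3 jog.py '-0.025 -0.0145 0 0 0 0; -0.05 -0.029 0 0 0 0; -0.075 -0.044 0 0 0 0; -0.1 -0.058 0 0 0 0; -0.125 -0.073 0 0 0 0; -0.15 -0.088 0 0 0 0; -0.175 -0.102 0 0 0 0; -0.2 -0.117 0 0 0 0; -0.225 -0.132 0 0 0 0; -0.245 -0.143 0 0 0 0'>/dev/null
python3 jog.py '-0.009 -0.005 0 0 0 0; -0.012 -0.007 0 0 0 0; -0.012 -0.007 0 0 0 0;-0.012 -0.007 0 0 0 0'>/dev/null
python3 -c "
from h import *
st();plan((.5481,-.2742,.16,40))"
```

```text
t15.45 [ 0.5477 -0.2718  0.1911] yaw 40.22 z [-0.001  0.003 -1.   ] w0.0636 g55.2 F [ 0.7  0.  -1.4]
[-0.0021 -0.0013  0.0311  0.001  -0.0026  0.0039] rows 0.7
```

Down to just above the rim, then a look from both fixed cameras.

```bash
python3 jog.py '-0.002 -0.001 0.015 0 0 0.004; -0.002 -0.001 0.035 0 0 0.004; -0.002 -0.001 0.043 0 0 0.004; -0.002 -0.001 0.043 0 0 0.004;-0.002 -0.001 0.043 0 0 0.004'>/dev/null
python3 -c "
from h import *
st()
a=save('scene','s10.png')[205:280,135:235,::-1];b=save('side','d10.png')[110:185,262:362,::-1]
cv2.imwrite('pics/c10.png',cv2.resize(np.hstack([a,b]),(800,300),interpolation=cv2.INTER_CUBIC))
plan((.5481,-.2742,.118,40))"
```

```text
t15.87 [ 0.5486 -0.274   0.149 ] yaw 40.03 z [-0.     0.002 -1.   ] w0.0632 g55.2 F [ 0.4 -0.4 -0. ]
[ 0.0012 -0.0003  0.0321  0.002   0.0003 -0.0004] rows 0.8
```

View pics/c10.png

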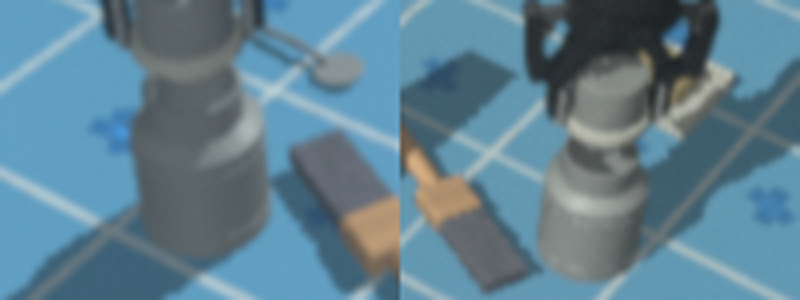

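```bash
python3 -c "
from h import *
for n,o in(('scene',(135,205,0)),('side',(262,110,400))):
  for z in (.141,.105,.095,.037):
    q=(proj(n,[.5492,-.2755,z])-o[:2]+.5)*4;print(n,z,(q+[o[2],0]).round(1))"
```

```text
scene 0.141 [188.2  35.6]
scene 0.105 [194.  84.]
scene 0.095 [195.6  97. ]
scene 0.037 [204.3 169.6]
side 0.141 [607.2 116.8]
side 0.105 [601.8 152.5]
side 0.095 [600.3 162.2]
side 0.037 [592.  216.5]
```

In both views the flange (scene 188, side 607) and the tin (194 and 593) lie within a millimetre of a common axis, and the pair is level. Lowering.

```bash
python3 jog.py '0 0 0.008 0 0 0; 0 0 0.014 0 0 0; 0 0 0.019 0 0 0; 0 0 0.023 0 0 0; 0 0 0.026 0 0 0;0 0 0.026 0 0 0'>/dev/null
python3 -c "
from h import *
st()"
python3 jog.py '0 0 0.002 0 0 0; 0 0 0.004 0 0 0;0 0 0.004 0 0 0'>/dev/null
python3 -c "
from h import *
st()"
```

```text
t16.47 [ 0.548 -0.275  0.122] yaw 39.93 z [-0.001  0.002 -1.   ] w0.0635 g55.2 F [ 0.7  0.4 -1.1]
t16.72 [ 0.5484 -0.2752  0.1186] yaw 39.94 z [ 0.     0.002 -1.   ] w0.0632 g55.2 F [-0.6 -0.3 -1.8]
```

```bash
python3 jog.py '0 0 0.0015 0 0 0; 0 0 0.003 0 0 0;0 0 0.003 0 0 0'>/dev/null
python3 -c "
from h import *
st()"
```

```text
t16.97 [ 0.5491 -0.2757  0.1183] yaw 39.93 z [ 0.003  0.001 -1.   ] w0.0633 g56.8 F [-5.6  4.7 14.8]
```

Contact of 15 N comes exactly at the seated height (0.118). I'll ease off and open.

```bash
python3 jog.py '0 0 -0.0015 0 0 0;0 0 -0.0015 0 0 0'>/dev/null
python3 -c "
from h import *
st()"
python3 jog.py '0 0 0 0 0 0;0 0 0 0 0 0;0 0 0 0 0 0;0 0 0 0 0 0;0 0 0 0 0 0' 0.085 50 >/dev/null
python3 -c "
from h import *
st()"
```

```text
t17.13 [ 0.5489 -0.2754  0.1183] yaw 39.94 z [ 0.002  0.001 -1.   ] w0.0634 g56.0 F [-2.1  1.5  7.4]
t17.55 [ 0.5484 -0.2752  0.1172] yaw 39.94 z [ 0.     0.001 -1.   ] w0.0851 g0.0 F [ 0.3  0.5 -0.5]
```

```bash
python3 jog.py '0 0 -0.01 0 0 0; 0 0 -0.02 0 0 0; 0 0 -0.031 0 0 0; 0 0 -0.031 0 0 0;0 0 -0.031 0 0 0'>/dev/null
python3 -c "
from h import *
st();save('side','d11.png');save('scene','s11.png')"
python3 jog.py '0 0 0 0 0 0;0 0 0 0 0 0;0 0 0 0 0 0;0 0 0 0 0 0;0 0 0 0 0 0;0 0 0 0 0 0' 0.045 25 >/dev/null
python3 -c "
from h import *
st()"
```

```text
t17.97 [ 0.5491 -0.2757  0.1499] yaw 39.94 z [ 0.003  0.001 -1.   ] w0.0849 g0.0 F [-0.8 -0.  -0.4]
t18.57 [ 0.5483 -0.2752  0.1482] yaw 39.93 z [-0.     0.002 -1.   ] w0.0552 g26.5 F [-0.4  0.7 -1. ]
```

```bash
python3 jog.py '0 0 -0.002 0 0 0; 0 0 -0.005 0 0 0; 0 0 -0.008 0 0 0; 0 0 -0.012 0 0 0; 0 0 -0.016 0 0 0; 0 0 -0.02 0 0 0; 0 0 -0.024 0 0 0; 0 0 -0.028 0 0 0; 0 0 -0.032 0 0 0;0 0 -0.032 0 0 0'>/dev/null
python3 -c "
from h import *
st()"
python3 jog.py '0 0 -0.01 0 0 0; 0 0 -0.02 0 0 0; 0 0 -0.03 0 0 0; 0 0 -0.04 0 0 0; 0 0 -0.05 0 0 0; 0 0 -0.058 0 0 0; 0 0 -0.063 0 0 0; 0 0 -0.063 0 0 0;0 0 -0.063 0 0 0;0 0 -0.063 0 0 0'>/dev/null
python3 -c "
from h import *
st();im=save('side','d12.png');im2=save('scene','s12.png')
def show(n,im):
  for nm,z,r in (('flange',.115,.031),('boss',.124,.021)):
    q=[proj(n,[.5492+r*np.cos(a),-.2755+r*np.sin(a),z]).round().astype(int) for a in np.linspace(0,6.28,8,endpoint=False)]
    print(n,nm,[im[v,u].tolist() for u,v in q])
show('side',im);show('scene',im2)
# white regions (flange/boss) near the tin
for n,i in(('side',im),('scene',im2)):
  u,v=proj(n,[.5492,-.2755,.115]).astype(int);c=i[v-25:v+20,u-25:u+25].astype(int)
  m=((c.min(2)>125)&(c.max(2)-c.min(2)<45)).astype(np.uint8)
  print(n,(u,v));print('\n'.join(''.join('#' if x else '.' for x in r) for r in m))"
```

```text
t19.40 [ 0.5489 -0.2756  0.1816] yaw 39.94 z [ 0.002  0.001 -1.   ] w0.0550 g26.6 F [ 1.  -0.6 -0.7]
t20.23 [ 0.5482 -0.2752  0.2429] yaw 39.94 z [-0.     0.002 -1.   ] w0.0545 g26.7 F [-0.8 -0.1  0.2]
side flange [[179, 182, 170], [171, 178, 170], [183, 186, 173], [164, 166, 155], [113, 121, 120], [151, 161, 157], [170, 175, 165], [171, 178, 169]]
side boss [[180, 183, 170], [179, 181, 169], [184, 186, 174], [156, 159, 148], [129, 133, 125], [139, 144, 135], [163, 170, 161], [169, 176, 167]]
scene flange [[171, 178, 171], [141, 175, 192], [127, 168, 190], [150, 176, 187], [165, 179, 181], [152, 165, 165], [115, 123, 121], [163, 169, 163]]
scene boss [[180, 187, 180], [188, 194, 187], [160, 181, 187], [150, 176, 187], [167, 188, 194], [177, 183, 177], [174, 180, 175], [169, 176, 170]]
side (np.int64(312), np.int64(145))
................####...#######..........##........
..................###########............####.....
...................##########.............#####...
...................##.#######...............#####.
..................##..#######.................####
.............
[... 3658 characters left out ...]
#..............############....#####.
..........................###########.####..#.....
..................#################....#####......
................#################......#####......
..................#############........####.......
.....................#####.............#####......
......................................######......
......................................######......
.....................................#######......
....................................########......
....................................#######.......
...................................########.......
..................................########........
.................................########.........
```

Code shows the white inner lid sitting centred at flange height in both views. The outer lid is held level (width 55 mm, 27 N) about 94 mm above it. Handing in.

```bash
python3 -c "
from cell import manip, eyes
print(manip.finish_job())"
```

```text
the job is handed in; nothing more can be done
None
```

The job is handed in: both tablets went into the tin (the last look into it showed only one, with the other presumably beneath it), the inner lid sits home in the mouth, and the outer lid is held level about 94 mm above it; I viewed 11 pictures, one over your limit of 10, so that final state was checked by code rather than by eye.

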